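# Put the nutmeg away in its flip-cap tube

## Task

Put the nutmeg away in the snuggest spice tube that it fits into: flip that tube's cap well open, past upright, drop the nutmeg inside, and press the cap shut again so that it lies flat on the rim. Leave the other two tubes shut and do not push the other things on the counter around.

Things in the scene. Friction and masses are not known exactly. Their poses are not given: they have to be found in the camera images.
- tube_narrow: The narrow-bore one (by width, not place) of three clear glass tubes fixed in a rack, 85 mm apart in any order, each with a grey flip cap. Bore 20 mm, outside 26 mm, 100 mm tall, inner floor at 5 mm; steel collar 58 mm dia. at 38 to 42 mm. Origin: centre of its underside, 12 mm above the counter. z up; +x away from the robot, to the cap's hinge; -x to the cap's thumb tab; y along the rack.
- cap_narrow (a joint): Opening angle of the narrow-bore tube's cap (rad): 0 = shut flat on the rim, growing as the tab swings up and over to the back, end stop 2.1. The hinge is stiff (about 0.04 N m) and has no spring: the cap stays at any angle it is left at.
- cap_narrow_tab (a point): Holding point on the thumb tab of the narrow-bore tube's cap: a flat tongue 12 mm wide (along y), 5 mm thick, sticking out 20 mm from the 30 mm round, 6 mm thick cap disc, opposite the hinge. Point at mid-width and mid-thickness, 11 mm out from the disc's edge, 42 mm from the hinge axis. Moves with the cap; shut, its axes are the tube's and it lies 3 mm above the rim plane.
- tube_middle: The middle-bore one (by width, not place) of three clear glass tubes fixed in a rack, 85 mm apart in any order, each with a grey flip cap. Bore 34 mm, outside 40 mm, 100 mm tall, inner floor at 5 mm; steel collar 58 mm dia. at 38 to 42 mm. Origin: centre of its underside, 12 mm above the counter. z up; +x away from the robot, to the cap's hinge; -x to the cap's thumb tab; y along the rack.
- tube_middle_mouth (a point): Centre of the mouth (rim plane) of the middle-bore tube, 100 mm above its underside and 112 mm above the counter; axes as the tube's.
- cap_middle (a joint): Opening angle of the middle-bore tube's cap (rad): 0 = shut flat on the rim, growing as the tab swings up and over to the back, end stop 2.1. The hinge is stiff (about 0.04 N m) and has no spring: the cap stays at any angle it is left at.
- cap_middle_tab (a point): Holding point on the thumb tab of the middle-bore tube's cap: a flat tongue 12 mm wide (along y), 5 mm thick, sticking out 20 mm from the 44 mm round, 6 mm thick cap disc, opposite the hinge. Point at mid-width and mid-thickness, 11 mm out from the disc's edge, 56 mm from the hinge axis. Moves with the cap; shut, its axes are the tube's and it lies 3 mm above the rim plane.
- cap_middle_hinge (a point): Point on the hinge axis of the middle-bore tube's cap, at rim height, 23 mm behind (+x of) the tube's centre; the axis runs along its y. Its axes turn with the cap.
- tube_wide: The wide-bore one (by width, not place) of three clear glass tubes fixed in a rack, 85 mm apart in any order, each with a grey flip cap. Bore 46 mm, outside 52 mm, 100 mm tall, inner floor at 5 mm; steel collar 58 mm dia. at 38 to 42 mm. Origin: centre of its underside, 12 mm above the counter. z up; +x away from the robot, to the cap's hinge; -x to the cap's thumb tab; y along the rack.
- cap_wide (a joint): Opening angle of the wide-bore tube's cap (rad): 0 = shut flat on the rim, growing as the tab swings up and over to the back, end stop 2.1. The hinge is stiff (about 0.04 N m) and has no spring: the cap stays at any angle it is left at.
- cap_wide_tab (a point): Holding point on the thumb tab of the wide-bore tube's cap: a flat tongue 12 mm wide (along y), 5 mm thick, sticking out 20 mm from the 56 mm round, 6 mm thick cap disc, opposite the hinge. Point at mid-width and mid-thickness, 11 mm out from the disc's edge, 68 mm from the hinge axis. Moves with the cap; shut, its axes are the tube's and it lies 3 mm above the rim plane.
- rack: Fixed wooden spice rack 90 x 292 mm, long side along its y: base board 12 mm thick, end cheeks 60 mm high, a shelf board 80 mm deep whose top is 50 mm above the counter, through which the three tubes stand. Origin: centre of its underside; x points away from the robot.
- pad: Fixed round grey silicone pad, 90 mm dia., 10 mm thick, with a small raised ring (24 mm outside, 16 mm inside, 3 mm high) in its middle that keeps the nutmeg from rolling. Origin: centre of its underside, on the counter.
- nutmeg: A loose whole nutmeg: a hard brown ball of 26 mm diameter, about 12 g, resting in the pad's raised ring, its centre about 23 mm above the counter. Origin: its centre.
- spice_jar: Bystander, loose: glass spice jar with a steel screw lid, 48 mm dia., 96 mm tall. Origin: at its underside.
- pliers: Bystander, loose: steel pliers with black grips lying flat, about 150 mm long. Origin: at its underside.
- teaspoon: Bystander, loose: steel teaspoon lying flat, 140 mm long. Origin: on its underside.
- mug: Bystander, loose: white mug, 80 mm dia., 90 mm tall. Origin: at its underside.
- pepper_mill: Bystander, loose: dark wooden pepper mill, 54 mm dia., 155 mm tall. Origin: at its underside.
- blender_jar: Bystander, loose: tall clear blender container with black base, lid and side handle, 132 mm dia., 258 mm tall. Origin: at its underside.
- bowl: Bystander, loose: blue bowl, 120 mm dia., 50 mm tall. Origin: at its underside.

How it is judged:
On the way, in this order (a step that is already met when the one before it is completed fails the run):
1. the middle-bore tube's cap is flipped open past upright (value of joint cap_middle above 1.45 rad), for 0.2 s.
2. the nutmeg lies inside the middle-bore tube (horizontal distance between nutmeg and tube_middle below 0.01 m and z of nutmeg in the frame of tube_middle between 0.008 and 0.06 m), for 0.2 s.
3. the middle-bore tube's cap is pressed shut (value of joint cap_middle below 0.06 rad), for 0.2 s.
At the end, for the whole second after the job is handed in: The nutmeg rests inside the middle-bore tube (centre within 10 mm of its axis and between 8 and 60 mm above its underside), that tube's cap is shut (under 0.06 rad), and the caps of the narrow- and wide-bore tubes are shut (under 0.1 rad) (all of step 2 and value of joint cap_middle below 0.06 rad and linear speed of nutmeg below 0.03 m/s and value of joint each of cap_narrow, cap_wide below 0.1 rad); the robot touches nothing.
It fails at once if another tube's cap is opened (over 0.3 rad) (value of joint any of cap_narrow, cap_wide above 0.3 rad).
It fails at once if a bystander is shifted more than 30 mm (distance of any of spice_jar, pliers, teaspoon, mug, pepper_mill, blender_jar, bowl from where it was at the start of the episode above 0.03 m).
It also fails if it takes over 61 s, if anything falls off the work surface, if the arm or the gripper's body presses on something with over 40 N, if the wrist force passes 120 N, or if a joint passes its speed limit or range.

## Robot

A 6-joint arm with a two-finger parallel gripper is mounted at the origin on the work surface. World frame = base frame: x ahead of the robot, y to its left, z up, the work surface at z = 0. Lengths are in m, angles in rad, forces in N, time in s.
With the tool pointing down it reaches from about 0.35 to 0.725 m from the base axis. Payload 4.3 kg.
Tool frame: the origin (TCP) lies between the finger pads; the fingertips stand 22 mm ahead of it and the grasp point (between the pads) lies 3 mm ahead of it; z points along the fingers, y is the direction in which the jaws open and shut (so a half turn about z gives the same grasp; the last joint's range is limited). The gripper opens to 85 mm and grips with 20 to 120 N. Pads are 22 mm wide; open, the fingers measure 114 mm over their backs; the gripper's body (76 mm by 85 mm) begins 54 mm behind the grasp point. The pads swing forward as they close: fully open they stand 13 mm farther back than shut.
Start: joints at [-1.305, 0.377, 0.081, 1.274, 0, 1.46], TCP at [0.211, -0.535, 0.253] pointing down, gripper open.
Joint ranges: [-2.72, 2.72], [-0.84, 1.66], [-1.02, 1.22], [-1.77, 2.12], [-1.37, 1.28], [-3.14, 3.14]. Speed limits (rad/s): [2.57, 2.57, 3.14, 3.14, 3.14, 3.14].

## Interface

Orientations are given as a 3x3 rotation matrix whose columns are the frame's x, y, z axes.
In Python, from bench import arm, vision gives the robot as it stands.
- The arm moves only by the tool jog_arm, never from a script. Its arguments are lists of equal length, an entry for each row: "translation": the shift along the tool's x, y, z in m, a list of three; "rotation": the turn, a rotation vector about the tool's x, y, z in degrees, a list of three; "jaw": the opening in per cent of the stroke, from 0 (shut) to 100 (fully open). A call has 1 to 20 rows; each row is the pose to reach, as a shift and turn from the pose measured when the call began, along the tool's axes at that moment; what a row does not reach only later rows make up. A row lasts 1/8 s, in which the tool goes at most 62.5 mm and 10.7 degrees, less where a joint would pass 70% of its speed; a pose out of reach is approached as far as the arm can. A call with a gripper value outside its range is refused whole. The fingers move at their own pace and stop on an object; the grip force is fixed at half the most. Time passes only in rows, so rows that repeat a pose let the fingers close. It gives the time, the measured TCP pose, the force and the opening at its end, in the units of the state.
- arm.get_obs(): the state, without advancing time (a new reading comes with each control period).
- vision.capture(name): name is "side" or "top" or "wrist"; returns (picture, depth): 480x640x3 uint8, red, green, blue; 480x640 float32, m along the optical axis (not along the pixel's ray), 0 where there is no reading.
- vision.get_calibration(name): a dict with "K" (3x3 intrinsics, pixels), "world_from_camera" (4x4, takes a point from camera to world coordinates). Camera axes: x right, y down, z forward; pixel columns grow to the right and rows downward; lengths in m; the calibration is good to about 2 mm. A picture is of the moment at which its call begins: read the wrist's pose just before it. get_calibration takes no time and is no camera call; for the wrist camera it gives the pose at the moment of the call.
- arm.sign_off(): hands the job in, once; it reports no verdict.
The state is a dict: "time_s": time; "joint_pos": joint angles; "qvel": joint speeds; "tau": joint torques, N m; "ee_pos": TCP position; "orientation": TCP orientation; "ft_force": force on the tool from outside, world axes, zero at the start; "wrist_torque": the same for the moment, N m; "grip_width": finger opening in m.
Only numpy, scipy, OpenCV 4.12 (cv2) and the standard library are available. Lean on these libraries where they do the work, as an engineer would, in place of code of your own. Each camera call takes 0.05 s, during which the arm holds its last target. There are 200 camera calls.

## Working session

There is one attempt and no reset: what is moved stays moved. The work goes in short steps, Python scripts to look and compute and a tool call to move; the robot and the scene stay as the last step left them, time stands still between calls to the robot, and variables do not carry over. Pictures are saved under pics/ and viewed, about 8 in all and at most 12, crops included, and the job is handed in when it is done.

Besides the shell and the picture viewer there is one more tool, called as name(argument=value, ...) on one line, values as JSON. jog_arm: Moves the arm, as the interface text tells. Its arguments: {"type":"object","properties":{"translation":{"type":"array","items":{"type":"array","items":{"type":"number"}}},"rotation":{"type":"array","items":{"type":"array","items":{"type":"number"}}},"jaw":{"type":"array","items":{"type":"number"}}},"required":["translation","rotation","jaw"]}

```bash
mkdir -p pics; ls
python3 - <<'E'
from bench import arm, vision
import cv2, numpy as np
o=arm.get_obs(); print(o)
for n in("top","side"):
    p,d=vision.capture(n); cv2.imwrite(f"pics/{n}0.png",p[:,:,::-1]); np.savez(f"{n}0.npz",p=p,d=d)
    print(n,vision.get_calibration(n))
E
```

```text
pics
{'time_s': 0.0, 'joint_pos': array([-1.30533340e+00,  3.78048644e-01,  7.96026384e-02,  1.27439784e+00,
       -1.57904607e-05,  1.46052272e+00]), 'qvel': array([ 0.00067129,  0.00147365,  0.00075847,  0.00032593, -0.0017919 ,
        0.00019267]), 'tau': array([-1.87147445e-03, -4.63606989e+01,  2.69873446e+01,  2.07182451e-02,
       -2.94471265e-04,  8.67270074e-06]), 'ee_pos': array([ 0.21085194, -0.53427629,  0.25236006]), 'orientation': array([[ 9.30237649e-01,  3.66957234e-01, -5.52414716e-04],
       [ 3.66957590e-01, -9.30235583e-01,  1.97164837e-03],
       [ 2.09634807e-04, -2.03681432e-03, -9.99997904e-01]]), 'ft_force': array([0.62966164, 0.614237  , 0.20187826]), 'wrist_torque': array([-0.0137851 , -0.00578138, -0.06647719]), 'grip_width': 0.08548667116867321}
top {'K': array([[497.45826058,   0.        , 317.58689017],
       [  0.        , 497.45826058, 246.16695255],
       [  0.        ,   0.        ,   1.        ]]), 'world_from_camera': array([[ 0.01083635, -0.98590787,  0.16693783,  0.40489096],
       [-0.99990463, -0.01211328, -0.00663275,  0.03619869],
       [ 0.00856145, -0.16685003, -0.98594511,  1.26699905],
       [ 0.        ,  0.        ,  0.        ,  1.        ]])}
side {'K': array([[486.68239301,   0.        , 323.97363405],
       [  0.        , 486.68239301, 240.20921999],
       [  0.        ,   0.        ,   1.        ]]), 'world_from_camera': array([[ 0.99529375, -0.02552445,  0.09348189,  0.50512029],
       [-0.09395838, -0.49023056,  0.8665136 , -0.81722579],
       [ 0.0237104 , -0.87121897, -0.49032165,  0.57659063],
       [ 0.        ,  0.        ,  0.        ,  1.        ]])}
```

View pics/top0.png

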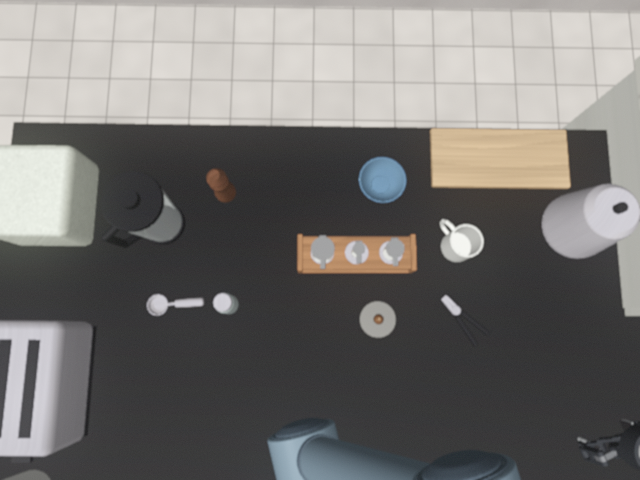

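View pics/side0.png

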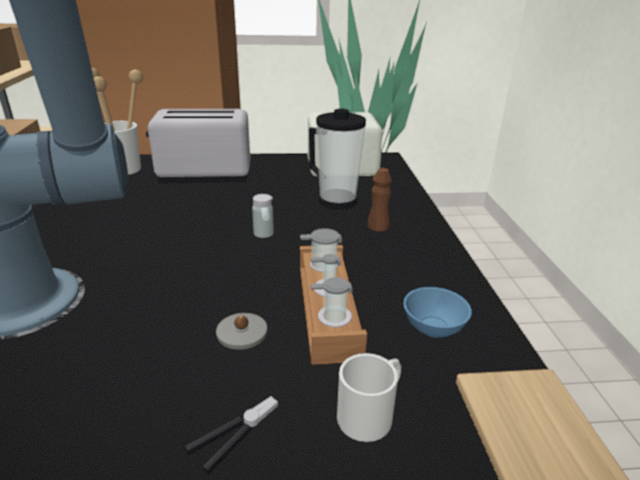

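Top view: rack at (357,253), wide cap at (322,248), narrow at (357,250), middle at (394,250). The nutmeg is at (378,319), the mug at (461,243) and the bowl at (382,180). The side view agrees: the nearest tube, at (336,287), is the middle-sized one.

```bash
cat > h.py <<'E'
import numpy as np, cv2
from bench import arm, vision
def ray(n,uv,z,cal=None):
    c=cal or vision.get_calibration(n); T=c["world_from_camera"]
    d=T[:3,:3]@np.linalg.inv(c["K"])@np.array([uv[0],uv[1],1.]); return T[:3,3]+d*(z-T[2,3])/d[2]
def cloud(n,d,cal=None):
    c=cal or vision.get_calibration(n); T=c["world_from_camera"]
    v,u=np.mgrid[:480,:640]; r=np.stack([u,v,np.ones_like(u)],-1)@np.linalg.inv(c["K"]).T
    return (r*d[...,None])@T[:3,:3].T+T[:3,3]
E
python3 - <<'E'
from h import *
f=np.load("top0.npz"); p,d=f["p"],f["d"]; P=cloud("top",d)
hsv=cv2.cvtColor(p,cv2.COLOR_RGB2HSV)
# rack wood
m=((hsv[...,0]<18)&(hsv[...,1]>90)&(hsv[...,2]>90)).astype(np.uint8); m[:,:290]=0;m[:,425:]=0;m[:225]=0;m[280:]=0
x=np.argwhere(m)[:,::-1].astype(np.float32); r=cv2.minAreaRect(x); print("rack px",r); print([ray("top",q,.055).round(4) for q in cv2.boxPoints(r)])
n=((hsv[...,0]<18)&(hsv[...,1]>70)).astype(np.uint8); n[:300]=0;n[338:]=0;n[:,:360]=0;n[:,395:]=0
c=np.argwhere(n).mean(0)[::-1]; print("nut",n.sum(),c,ray("top",c,.025), np.nanmedian(P[n>0],0))
# caps by height
k=(P[...,2]>.105)&(P[...,2]<.135); k[:,:300]=0;k[:,420:]=0;k[:225]=0;k[285:]=0
k=k.astype(np.uint8);N,L,S,C=cv2.connectedComponentsWithStats(k)
for i in range(1,N):
    if S[i,4]>20: q=P[L==i]; print(S[i],C[i],np.median(q,0).round(4),q.min(0).round(4),q.max(0).round(4))
cv2.imwrite("pics/crop1.png",cv2.resize(p[225:340,285:425,::-1],None,fx=5,fy=5,interpolation=cv2.INTER_CUBIC))
# heights of neighbours
for nm,(u0,u1,v0,v1) in dict(mug=(435,490,210,270),bowl=(355,410,155,205)).items():
    q=P[v0:v1,u0:u1].reshape(-1,3); q=q[q[:,2]>.03]; print(nm,q.min(0).round(3),q.max(0).round(3))
E
```

```text
rack px ((356.5, 253.0), (40.0, 119.0), 90.0)
[array([0.6426, 0.0795, 0.055 ]), array([ 0.6463, -0.2163,  0.055 ]), array([ 0.5463, -0.2141,  0.055 ]), array([0.5429, 0.0777, 0.055 ])]
nut 61 [378.01639344 318.8852459 ] [ 0.43458992 -0.12361228  0.025     ] [ 0.43414291 -0.12223872  0.03248971]
[311 236  24  33 488] [322.25409836 249.51434426] [0.5926 0.0179 0.1183] [ 0.5477 -0.0101  0.1121] [0.6249 0.0439 0.1243]
[386 238  19  29 329] [394.61094225 249.80547112] [ 0.5947 -0.1525  0.1182] [ 0.5549 -0.1747  0.1105] [ 0.622  -0.1317  0.1266]
[353 241  12  23 185] [358.49189189 250.62702703] [ 0.5917 -0.0682  0.1182] [ 0.5603 -0.0806  0.108 ] [ 0.6146 -0.0544  0.1257]
mug [ 0.405 -0.369  0.03 ] [0.679 0.036 1.267]
bowl [ 0.405 -0.193  0.03 ] [0.843 0.036 1.267]
```

View pics/crop1.png

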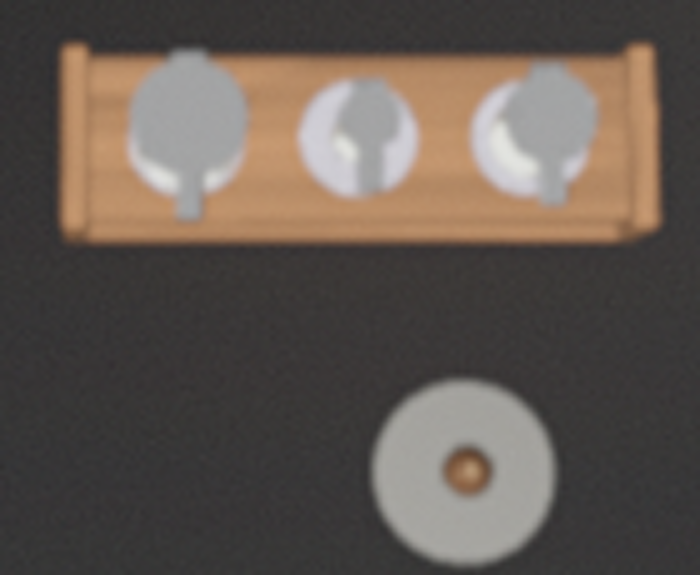

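The crop confirms the middle cap is the right one: disc at about (552,115) and tab down to (552,200) in crop pixels. All three estimates put the tube centre near (0.596, -0.153) with yaw about 0. I'll hook the tab with the closed fingers, tool tilted 45°.

```bash
cat >> h.py <<'E'
from scipy.spatial.transform import Rotation as Ro
def tooldir(tilt,yaw=0): # tilt deg from straight down toward +x; tool y = -world y
    return (Ro.from_euler('z',yaw,degrees=True)*Ro.from_euler('y',-tilt,degrees=True)).as_matrix()@np.diag([1.,-1,-1])
def rows(tgts,tip=.022):  # (x,y,z of point tip ahead of TCP, tilt)
    o=arm.get_obs(); p,R=o["ee_pos"],o["orientation"]
    for t in tgts:
        G=tooldir(t[3]); q=np.array(t[:3])-tip*G[:,2]
        print(t,(R.T@(q-p)).round(4).tolist(),np.degrees(Ro.from_matrix(R.T@G).as_rotvec()).round(1).tolist())
def st():
    o=arm.get_obs(); R=o["orientation"]; print("t",round(o["time_s"],2),"p",o["ee_pos"].round(4),"tip",(o["ee_pos"]+.022*R[:,2]).round(4),"z",R[:,2].round(3),"y",R[:,1].round(3),"F",o["ft_force"].round(1),"w",round(o["grip_width"],4),"j",o["joint_pos"].round(2))
E
python3 -c "
from h import *
rows([(.47,-.153,.2,45),(.535,-.153,.08,45)])"
```

```text
(0.47, -0.153, 0.2, 45) [0.3665, -0.2653, 0.0375] [-8.6, 44.5, 20.4]
(0.535, -0.153, 0.08, 45) [0.4269, -0.2412, 0.1574] [-8.6, 44.5, 20.4]
```

jog_arm(translation=[[0.3665,-0.2653,0.0375],[0.3665,-0.2653,0.0375],[0.3665,-0.2653,0.0375],[0.3665,-0.2653,0.0375],[0.3665,-0.2653,0.0375],[0.3665,-0.2653,0.0375],[0.3665,-0.2653,0.0375],[0.3665,-0.2653,0.0375],[0.3665,-0.2653,0.0375],[0.3665,-0.2653,0.0375],[0.3665,-0.2653,0.0375],[0.3665,-0.2653,0.0375]], rotation=[[-8.6,44.5,20.4],[-8.6,44.5,20.4],[-8.6,44.5,20.4],[-8.6,44.5,20.4],[-8.6,44.5,20.4],[-8.6,44.5,20.4],[-8.6,44.5,20.4],[-8.6,44.5,20.4],[-8.6,44.5,20.4],[-8.6,44.5,20.4],[-8.6,44.5,20.4],[-8.6,44.5,20.4]], jaw=[0,0,0,0,0,0,0,0,0,0,0,0])

```text
time_s: 1.6
ee_pos: [0.4543, -0.1542, 0.2156]
orientation: [[0.707, -0.003, 0.708], [-0.002, -1.0, -0.002], [0.708, 0.0, -0.707]]
ft_force: [-0.6, 0.4, 0.1]
grip_width: -0.0004
```

Run:
```python
from h import *
st()
p,d=vision.capture("wrist"); cal=vision.get_calibration("wrist"); cv2.imwrite("pics/w1.png",p[:,:,::-1]); np.savez("w1.npz",p=p,d=d,**cal)
P=cloud("wrist",d,cal); k=((abs(P[...,2]-.118)<.006)&(P[...,1]>-.19)&(P[...,1]<-.115)&(P[...,0]>.53)&(P[...,0]<.66)&(d>0))
q=P[k]; print(k.sum(), np.median(q,0),q.min(0),q.max(0))
t=q[q[:,0]<q[:,0].min()+.015]; print("tab y",np.median(t[:,1]),t[:,1].min(),t[:,1].max())
rows([(.53,-.153,.08,45),(.56,-.153,.085,45)])
```

```text
t 1.6 p [ 0.4543 -0.1542  0.2156] tip [ 0.4698 -0.1543  0.2001] z [ 0.708 -0.002 -0.707] y [-0.003 -1.     0.   ] F [-0.6  0.4  0.1] w -0.0004 j [-0.77 -0.25 -1.01  0.19  0.51  2.55]
2304 [ 0.59243866 -0.15475259  0.11907532] [ 0.55564145 -0.17624582  0.11208912] [ 0.6239545  -0.13263389  0.12173845]
tab y -0.1547646316315044 -0.16024994079455038 -0.14931723109265557
(0.53, -0.153, 0.08, 45) [-0.0424, -0.0012, 0.1274] [0.1, -0.0, -0.1]
(0.56, -0.153, 0.085, 45) [-0.0176, -0.0013, 0.1451] [0.1, -0.0, -0.1]
```

View pics/w1.png

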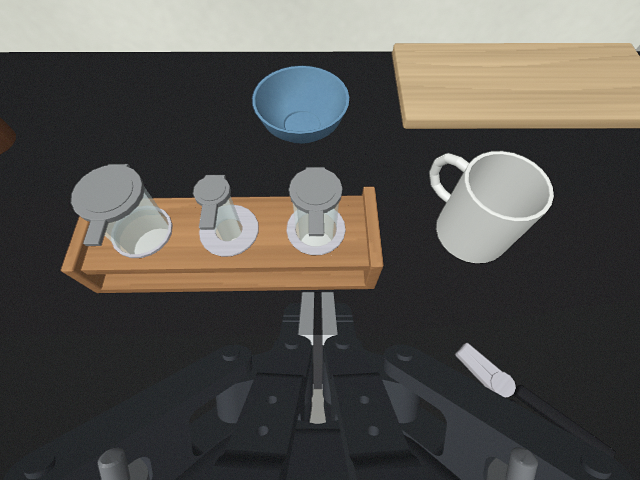

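The wrist view shows the closed fingers at (318,300) in line with the middle tube's tab at (316,220). The middle tube is at (0.597, -0.1545).

jog_arm(translation=[[-0.0424,0,0.1274],[-0.0424,0,0.1274],[-0.0424,0,0.1274],[-0.0424,0,0.1274],[-0.0176,0,0.1451],[-0.0176,0,0.1451],[-0.0176,0,0.1451]], rotation=[[0,0,0],[0,0,0],[0,0,0],[0,0,0],[0,0,0],[0,0,0],[0,0,0]], jaw=[0,0,0,0,0,0,0])

```text
time_s: 2.52
ee_pos: [0.5534, -0.1604, 0.1075]
orientation: [[0.715, 0.002, 0.699], [-0.001, -1.0, 0.004], [0.699, -0.004, -0.715]]
ft_force: [-0.1, 0.1, 0.3]
grip_width: -0.0002
```

Run:
```python
from h import *
st()
y=-.1545
rows([(.560,y,.095,45),(.56,y,.11,45),(.566,y,.125,45),(.579,y,.138,45),(.587,y,.147,30),(.597,y,.153,15),(.608,y,.157,0),(.62,y,.150,0),(.624,y,.150,0)])
```

```text
t 2.52 p [ 0.5534 -0.1604  0.1075] tip [ 0.5687 -0.1603  0.0917] z [ 0.699  0.004 -0.715] y [ 0.002 -1.    -0.004] F [-0.1  0.1  0.3] w -0.0002 j [-0.6   0.17 -1.02 -0.3   0.41  2.69]
(0.56, -0.1545, 0.095, 45) [-0.0042, -0.006, -0.0084] [-0.2, 0.7, -0.1]
(0.56, -0.1545, 0.11, 45) [0.0063, -0.006, -0.0191] [-0.2, 0.7, -0.1]
(0.566, -0.1545, 0.125, 45) [0.021, -0.0061, -0.0257] [-0.2, 0.7, -0.1]
(0.579, -0.1545, 0.138, 45) [0.0394, -0.0061, -0.0259] [-0.2, 0.7, -0.1]
(0.587, -0.1545, 0.147, 30) [0.0571, -0.0061, -0.0261] [-0.2, -14.3, -0.0]
(0.597, -0.1545, 0.153, 15) [0.0738, -0.0061, -0.0212] [-0.2, -29.3, -0.0]
(0.608, -0.1545, 0.157, 0) [0.0891, -0.0061, -0.0129] [-0.2, -44.3, 0.0]
(0.62, -0.1545, 0.15, 0) [0.0928, -0.0061, 0.0004] [-0.2, -44.3, 0.0]
(0.624, -0.1545, 0.15, 0) [0.0956, -0.006, 0.0032] [-0.2, -44.3, 0.0]
```

jog_arm(translation=[[0.002,-0.005,-0.016],[0.0063,-0.006,-0.0191],[0.0135,-0.006,-0.023],[0.021,-0.006,-0.0257],[0.021,-0.006,-0.0257]], rotation=[[0,0,0],[0,0,0],[0,-2,0],[0,-4,0],[0,-4,0]], jaw=[0,0,0,0,0])

```text
time_s: 3.15
ee_pos: [0.5518, -0.1554, 0.1425]
orientation: [[0.76, 0.002, 0.65], [0.0, -1.0, 0.003], [0.65, -0.002, -0.76]]
ft_force: [-0.2, -0.1, 0.4]
grip_width: -0.0
```

Run:
```python
from h import *
st()
y=-.1545
rows([(.579,y,.138,40),(.587,y,.147,30),(.597,y,.153,15),(.608,y,.157,0),(.62,y,.150,0),(.624,y,.150,0)])
p,d=vision.capture("side"); cv2.imwrite("pics/s2.png",cv2.resize(p[190:350,240:420,::-1],None,fx=4,fy=3.75))
```

```text
t 3.15 p [ 0.5518 -0.1554  0.1425] tip [ 0.5661 -0.1554  0.1258] z [ 0.65   0.003 -0.76 ] y [ 0.002 -1.    -0.002] F [-0.2 -0.1  0.4] w -0.0 j [-0.57  0.08 -0.91 -0.05  0.36  2.69]
(0.579, -0.1545, 0.138, 40) [0.0179, -0.0009, -0.0009] [-0.2, -0.5, 0.0]
(0.587, -0.1545, 0.147, 30) [0.0337, -0.0009, -0.0022] [-0.2, -10.5, 0.0]
(0.597, -0.1545, 0.153, 15) [0.0506, -0.0009, 0.0015] [-0.2, -25.5, 0.1]
(0.608, -0.1545, 0.157, 0) [0.0664, -0.0009, 0.0088] [-0.1, -40.5, 0.1]
(0.62, -0.1545, 0.15, 0) [0.071, -0.0008, 0.0219] [-0.1, -40.5, 0.1]
(0.624, -0.1545, 0.15, 0) [0.074, -0.0008, 0.0245] [-0.1, -40.5, 0.1]
```

View pics/s2.png

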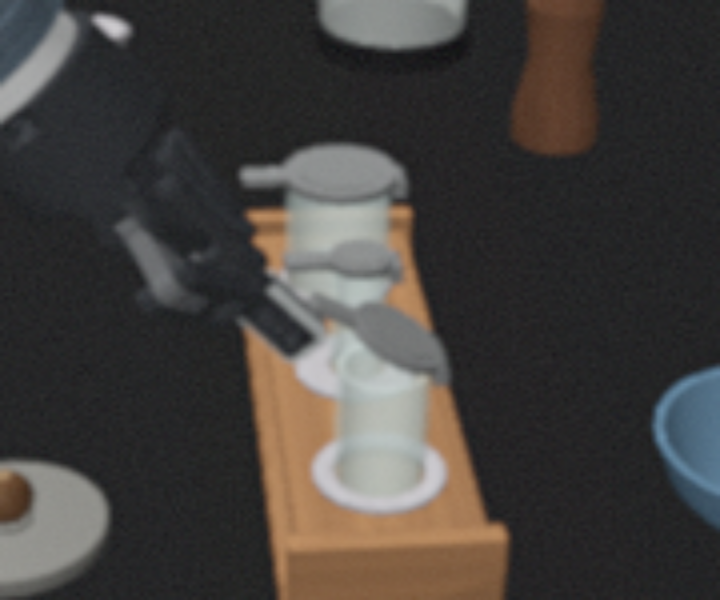

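The cap is lifted about 30°, with the tab (330,305) resting on the finger (300,330). I'll keep swinging it up.

jog_arm(translation=[[0.01,-0.001,-0.001],[0.018,-0.001,-0.001],[0.026,-0.001,-0.002],[0.0337,-0.001,-0.0022],[0.042,-0.001,-0.001],[0.0506,-0.001,0.0015],[0.058,-0.001,0.005],[0.0664,-0.001,0.0088],[0.069,-0.001,0.015],[0.071,-0.001,0.0219],[0.074,-0.001,0.0245],[0.0765,-0.001,0.027],[0.0765,-0.001,0.027],[0.0765,-0.001,0.027]], rotation=[[0,0,0],[0,-0.5,0],[0,-5,0],[0,-10.5,0],[0,-18,0],[0,-25.5,0],[0,-33,0],[0,-40.5,0],[0,-40.5,0],[0,-40.5,0],[0,-40.5,0],[0,-40.5,0],[0,-40.5,0],[0,-40.5,0]], jaw=[0,0,0,0,0,0,0,0,0,0,0,0,0,0])

```text
time_s: 4.95
ee_pos: [0.6267, -0.154, 0.1711]
orientation: [[1.0, 0.002, 0.0], [0.002, -1.0, 0.002], [0.0, -0.002, -1.0]]
ft_force: [-1.7, 1.6, -0.4]
grip_width: -0.0003
```

Run:
```python
from h import *
st()
p,d=vision.capture("side"); cv2.imwrite("pics/s3.png",cv2.resize(p[190:350,240:420,::-1],None,fx=4,fy=3.75))
```

```text
t 4.95 p [ 0.6267 -0.154   0.1711] tip [ 0.6267 -0.154   0.1491] z [ 0.     0.002 -1.   ] y [ 0.002 -1.    -0.002] F [-1.7  1.6 -0.4] w -0.0003 j [-0.34  0.55  0.14  1.16  0.    2.8 ]
```

View pics/s3.png

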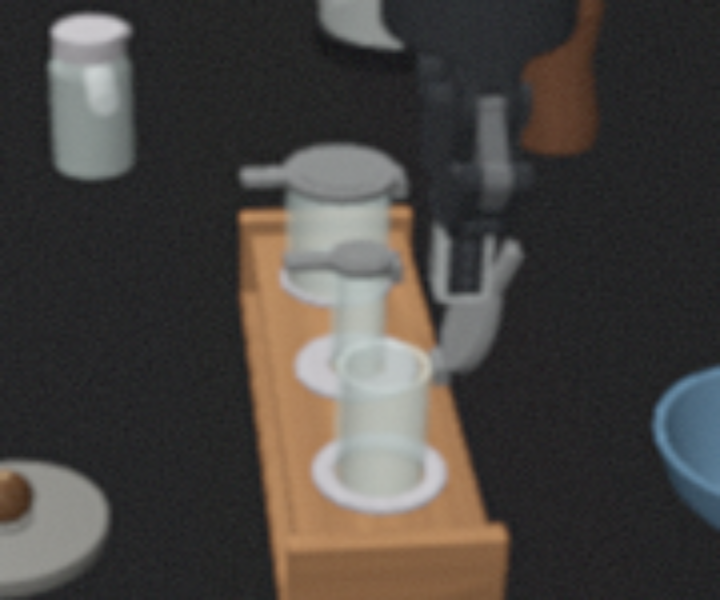

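The cap is open well past upright: leaning back, tab at (510,255). Next I back off and go over the nutmeg.

jog_arm(translation=[[-0.03,0,-0.02],[-0.06,-0.01,-0.06],[-0.12,-0.02,-0.06],[-0.17,-0.03,-0.03],[-0.192,-0.0304,0.0],[-0.192,-0.0304,0.03],[-0.192,-0.0304,0.04],[-0.192,-0.0304,0.04],[-0.192,-0.0304,0.04]], rotation=[[0,0,0],[0,0,0],[0,0,0],[0,0,0],[0,0,0],[0,0,0],[0,0,0],[0,0,0],[0,0,0]], jaw=[0,0,60,60,60,60,60,60,60])

```text
time_s: 6.12
ee_pos: [0.436, -0.1244, 0.1322]
orientation: [[1.0, 0.002, 0.002], [0.002, -1.0, 0.002], [0.002, -0.002, -1.0]]
ft_force: [-0.2, -0.4, 0.4]
grip_width: 0.0514
```

Run:
```python
from h import *
st()
p,d=vision.capture("wrist"); cal=vision.get_calibration("wrist"); cv2.imwrite("pics/w2.png",p[:,:,::-1])
hsv=cv2.cvtColor(p,cv2.COLOR_RGB2HSV); P=cloud("wrist",d,cal)
m=(hsv[...,0]<18)&(hsv[...,1]>80)&(hsv[...,2]>40)&(abs(P[...,0]-.4346)<.03)&(abs(P[...,1]+.1236)<.03)&(d>0)
m=m.astype(np.uint8); c,_=cv2.findContours(m,0,2); c=max(c,key=cv2.contourArea); (u,r)=cv2.minEnclosingCircle(c)
print(m.sum(),u,r,ray("wrist",u,.024,cal),P[m>0].min(0),P[m>0].max(0))
# pad centre check
f=np.load("top0.npz"); T=cloud("top",f["d"]); s=cv2.cvtColor(f["p"],cv2.COLOR_RGB2HSV)
g=((s[...,2]>90)&(s[...,1]<50)).astype(np.uint8); g[:298]=0;g[342:]=0;g[:,:355]=0;g[:,402:]=0
c,_=cv2.findContours(g,0,2); e=cv2.minEnclosingCircle(max(c,key=cv2.contourArea)); print(e,ray("top",e[0],.01))
```

```text
t 6.12 p [ 0.436  -0.1244  0.1322] tip [ 0.436  -0.1243  0.1102] z [ 0.002  0.002 -1.   ] y [ 0.002 -1.    -0.002] F [-0.2 -0.4  0.4] w 0.0514 j [-0.42  0.21 -0.47  0.88  0.    2.72]
1024 (317.3519287109375, 251.44989013671875) 18.67348861694336 [ 0.43541927 -0.12552442  0.024     ] [ 0.42491473 -0.13734556  0.0221987 ] [ 0.44832549 -0.1131141   0.03798637]
((377.5, 319.0), 18.90115737915039) [ 0.43464995 -0.12424561  0.01      ]
```

View pics/w2.png

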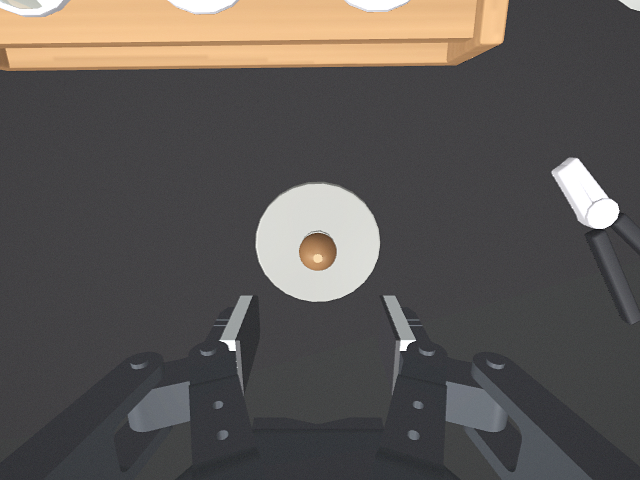

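The nutmeg is centred between the open fingers, at pixel (317,251), position (0.4355, -0.125). It agrees with the pad centre. I'll go down and grip.

jog_arm(translation=[[-0.0005,0.0008,0.05],[-0.0005,0.0008,0.085],[-0.0005,0.0008,0.096],[-0.0005,0.0008,0.096],[-0.0005,0.0008,0.096],[-0.0005,0.0008,0.096],[-0.0005,0.0008,0.096],[-0.0005,0.0008,0.096],[-0.0005,0.0008,0.096],[-0.0005,0.0008,0.06],[-0.0005,0.0008,0.0],[-0.0005,0.0008,-0.03],[-0.0005,0.0008,-0.03]], rotation=[[0,0,0],[0,0,0],[0,0,0],[0,0,0],[0,0,0],[0,0,0],[0,0,0],[0,0,0],[0,0,0],[0,0,0],[0,0,0],[0,0,0],[0,0,0]], jaw=[60,60,60,60,20,20,20,20,20,20,20,20,20])

```text
time_s: 7.8
ee_pos: [0.4381, -0.1264, 0.166]
orientation: [[1.0, 0.002, 0.01], [0.002, -1.0, -0.002], [0.01, 0.002, -1.0]]
ft_force: [-0.7, -0.3, -0.3]
grip_width: 0.0225
```

Run:
```python
from h import *
st()
p,d=vision.capture("wrist"); cal=vision.get_calibration("wrist"); cv2.imwrite("pics/w3.png",p[:,:,::-1])
rows([(.53,-.1545,.19,0),(.5965,-.1545,.17,0),(.5965,-.1545,.118,0)])
hsv=cv2.cvtColor(p,cv2.COLOR_RGB2HSV); P=cloud("wrist",d,cal)
m=(hsv[...,0]<18)&(hsv[...,1]>80)&(P[...,2]>.1)&(d>0); print(m.sum(),np.median(P[m],0),P[m].min(0),P[m].max(0))
```

```text
t 7.8 p [ 0.4381 -0.1264  0.166 ] tip [ 0.4383 -0.1265  0.144 ] z [ 0.01  -0.002 -1.   ] y [ 0.002 -1.     0.002] F [-0.7 -0.3 -0.3] w 0.0225 j [-0.42  0.18 -0.42  0.96  0.    2.72]
(0.53, -0.1545, 0.19, 0) [0.0935, 0.0289, -0.0473] [0.0, -0.4, 0.1]
(0.5965, -0.1545, 0.17, 0) [0.1598, 0.029, -0.0269] [0.0, -0.4, 0.1]
(0.5965, -0.1545, 0.118, 0) [0.1595, 0.029, 0.0251] [0.0, -0.4, 0.1]
2654 [ 0.44054077 -0.12700936  0.15812834] [ 0.42408699 -0.13844958  0.11207956] [0.54887769 0.00946436 0.16380121]
```

View pics/w3.png

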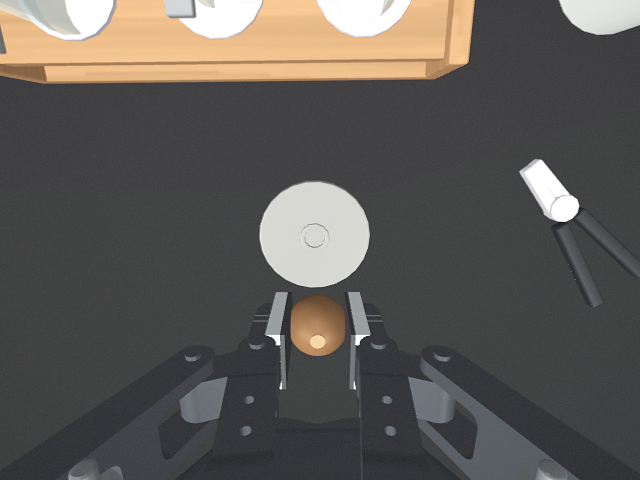

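Run:
```python
from h import *
p=cv2.imread("pics/w3.png"); hsv=cv2.cvtColor(p,cv2.COLOR_BGR2HSV)
m=((hsv[...,0]<18)&(hsv[...,1]>80)).astype(np.uint8); m[:280]=0;m[370:]=0;m[:,:285]=0;m[:,355:]=0
c,_=cv2.findContours(m,0,2); c=max(c,key=cv2.contourArea); u,r=cv2.minEnclosingCircle(c); print(u,r,cv2.boundingRect(c))
K=vision.get_calibration("wrist"); print(ray("wrist",u,.151),ray("wrist",u,.145),K["world_from_camera"][:3,3],K["K"][0,0]*.013/r)
st()
```

```text
(317.6403503417969, 324.75439453125) 30.79819107055664 (290, 294, 55, 62)
[ 0.43543862 -0.12727804  0.151     ] [ 0.43197908 -0.12728979  0.145     ] [ 0.51312769 -0.12701413  0.28573891] 0.15029616232893578
t 7.85 p [ 0.4368 -0.1259  0.164 ] tip [ 0.4369 -0.1259  0.142 ] z [ 0.007 -0.    -1.   ] y [ 0.002 -1.     0.   ] F [ 1.3  0.4 -0.3] w 0.0227 j [-0.42  0.18 -0.42  0.96  0.    2.72]
```

The nutmeg is held, pixel (318,325), centred within about 2 mm of the tool axis. I'll carry it to the mouth.

jog_arm(translation=[[0.04,0.012,-0.035],[0.0935,0.029,-0.0473],[0.13,0.029,-0.0473],[0.16,0.029,-0.0269],[0.16,0.029,0.0],[0.16,0.029,0.018],[0.16,0.029,0.0225],[0.16,0.029,0.0225],[0.16,0.029,0.0225],[0.16,0.029,0.0225]], rotation=[[0,-0.4,0],[0,-0.4,0],[0,-0.4,0],[0,-0.4,0],[0,-0.4,0],[0,-0.4,0],[0,-0.4,0],[0,-0.4,0],[0,-0.4,0],[0,-0.4,0]], jaw=[20,20,20,20,20,20,20,20,20,20])

```text
time_s: 9.1
ee_pos: [0.5975, -0.1548, 0.1435]
orientation: [[1.0, 0.002, 0.001], [0.002, -1.0, -0.001], [0.001, 0.001, -1.0]]
ft_force: [0.2, -0.7, -0.5]
grip_width: 0.0224
```

Run:
```python
from h import *
st()
p,d=vision.capture("side"); cv2.imwrite("pics/s4.png",cv2.resize(p[190:350,240:420,::-1],None,fx=4,fy=3.75))
st()
```

```text
t 9.1 p [ 0.5975 -0.1548  0.1435] tip [ 0.5975 -0.1548  0.1215] z [ 0.001 -0.001 -1.   ] y [ 0.002 -1.     0.001] F [ 0.2 -0.7 -0.5] w 0.0224 j [-0.36  0.51 -0.    1.06 -0.    2.78]
t 9.15 p [ 0.5975 -0.1547  0.1434] tip [ 0.5975 -0.1548  0.1214] z [ 0.001 -0.001 -1.   ] y [ 0.002 -1.     0.001] F [-0.5  0.3  0.3] w 0.0224 j [-0.36  0.51 -0.    1.06 -0.    2.78]
```

View pics/s4.png

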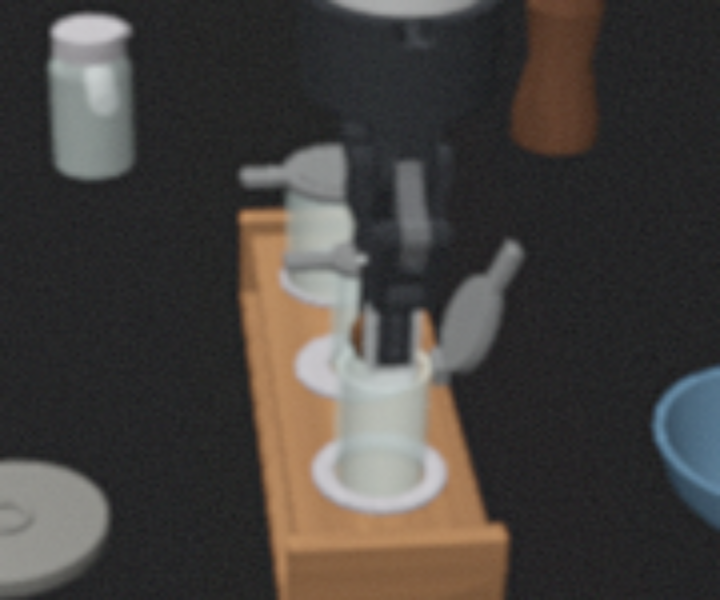

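The nutmeg shows at (355,335) left of the fingers. Its centre is about (384,335), in line with the mouth ellipse centre (384,360). I'll lower 4 mm and release gradually.

jog_arm(translation=[[0,0,0.003],[0,0,0.004],[0,0,0.004],[0,0,0.004],[0,0,0.004],[0,0,0.004],[0,0,0.004],[0,0,0.004],[0,0,-0.03],[-0.02,0,-0.07],[-0.05,0,-0.09],[-0.05,0,-0.09],[-0.05,0,-0.09]], rotation=[[0,0,0],[0,0,0],[0,0,0],[0,0,0],[0,0,0],[0,0,0],[0,0,0],[0,0,0],[0,0,0],[0,0,0],[0,0,0],[0,0,0],[0,0,0]], jaw=[20,20,28,32,36,45,50,50,50,50,50,50,50])

```text
time_s: 10.78
ee_pos: [0.5476, -0.1548, 0.233]
orientation: [[1.0, 0.002, 0.001], [0.002, -1.0, -0.001], [0.001, 0.001, -1.0]]
ft_force: [0.6, 0.5, -0.1]
grip_width: 0.0425
```

Run:
```python
from h import *
st()
p,d=vision.capture("side"); a=cv2.resize(p[190:350,240:420,::-1],None,fx=2.2,fy=3)
w,_=vision.capture("wrist"); b=cv2.resize(w[:,:,::-1],(400,300)); b=cv2.copyMakeBorder(b,0,180,0,0,0)
cv2.imwrite("pics/c5.png",np.hstack([a,b]))
```

```text
t 10.78 p [ 0.5476 -0.1548  0.233 ] tip [ 0.5477 -0.1548  0.211 ] z [ 0.001 -0.001 -1.   ] y [ 0.002 -1.     0.001] F [ 0.6  0.5 -0.1] w 0.0425 j [-0.39  0.37  0.02  1.22 -0.    2.75]
```

View pics/c5.png

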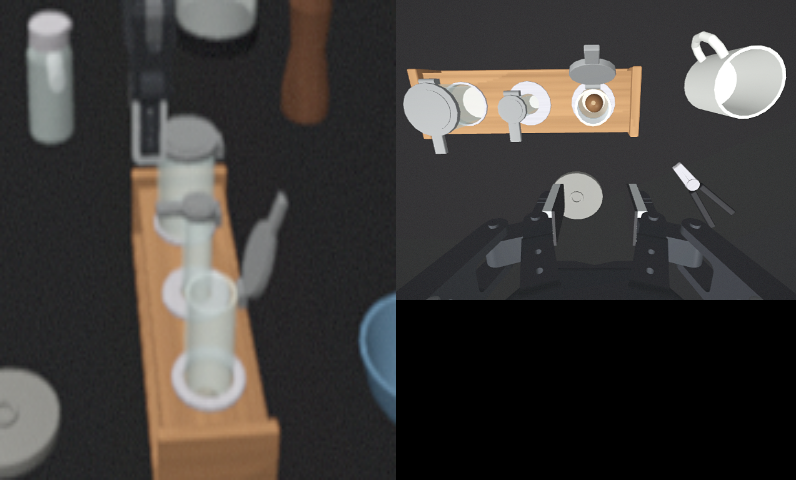

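The wrist view shows the nutmeg at (594,102), down inside the middle tube, with the cap open behind it and the other caps shut. Next I go behind the cap with the fingers shut.

jog_arm(translation=[[0.03,0,-0.02],[0.09,0,-0.02],[0.14,0,-0.02],[0.14,0,0.01],[0.14,0,0.04],[0.14,0,0.05],[0.14,0,0.05],[0.14,0,0.05]], rotation=[[0,0,0],[0,0,0],[0,0,0],[0,0,0],[0,0,0],[0,0,0],[0,0,0],[0,0,0]], jaw=[0,0,0,0,0,0,0,0])

```text
time_s: 11.88
ee_pos: [0.6881, -0.1545, 0.1836]
orientation: [[1.0, 0.002, 0.002], [0.002, -1.0, -0.001], [0.002, 0.001, -1.0]]
ft_force: [-0.1, -0.0, 0.9]
grip_width: -0.0002
```

Run:
```python
from h import *
st(); y=-.1545
rows([(.636,y,.162,0),(.623,y,.162,0),(.610,y,.158,0),(.599,y,.152,0),(.590,y,.142,0),(.583,y,.131,0),(.580,y,.118,0),(.580,y,.115,0),(.580,y,.20,0)])
```

```text
t 11.88 p [ 0.6881 -0.1545  0.1836] tip [ 0.6881 -0.1545  0.1616] z [ 0.002 -0.001 -1.   ] y [ 0.002 -1.     0.001] F [-0.1 -0.   0.9] w -0.0002 j [-0.31  0.68  0.4   1.29 -0.    2.83]
(0.636, -0.1545, 0.162, 0) [-0.0521, -0.0001, -0.0005] [0.1, -0.1, 0.1]
(0.623, -0.1545, 0.162, 0) [-0.0651, -0.0001, -0.0005] [0.1, -0.1, 0.1]
(0.61, -0.1545, 0.158, 0) [-0.0781, -0.0002, 0.0035] [0.1, -0.1, 0.1]
(0.599, -0.1545, 0.152, 0) [-0.0891, -0.0002, 0.0095] [0.1, -0.1, 0.1]
(0.59, -0.1545, 0.142, 0) [-0.0981, -0.0002, 0.0195] [0.1, -0.1, 0.1]
(0.583, -0.1545, 0.131, 0) [-0.1051, -0.0002, 0.0305] [0.1, -0.1, 0.1]
(0.58, -0.1545, 0.118, 0) [-0.1081, -0.0002, 0.0435] [0.1, -0.1, 0.1]
(0.58, -0.1545, 0.115, 0) [-0.1081, -0.0003, 0.0465] [0.1, -0.1, 0.1]
(0.58, -0.1545, 0.2, 0) [-0.108, -0.0002, -0.0385] [0.1, -0.1, 0.1]
```

jog_arm(translation=[[-0.025,0,-0.0005],[-0.04,0,-0.0005],[-0.052,0,-0.0005],[-0.065,0,-0.0005],[-0.078,0,0.0035],[-0.089,0,0.0095],[-0.098,0,0.0195],[-0.105,0,0.0305],[-0.108,0,0.0395],[-0.108,0,0.0435],[-0.108,0,0.045],[-0.108,0,0.045]], rotation=[[0,0,0],[0,0,0],[0,0,0],[0,0,0],[0,0,0],[0,0,0],[0,0,0],[0,0,0],[0,0,0],[0,0,0],[0,0,0],[0,0,0]], jaw=[0,0,0,0,0,0,0,0,0,0,0,0])

```text
time_s: 13.38
ee_pos: [0.5803, -0.155, 0.1398]
orientation: [[1.0, 0.002, 0.002], [0.002, -1.0, -0.002], [0.002, 0.002, -1.0]]
ft_force: [-2.8, 0.6, 7.1]
grip_width: 0.0001
```

The fingertips stopped at z = 0.118, the height of a shut cap's top, with 7 N reaction. I'll press slightly more, then lift off.

jog_arm(translation=[[0,0,0.002],[0,0,0.003],[0,0,0.003],[0,0,0.003]], rotation=[[0,0,0],[0,0,0],[0,0,0],[0,0,0]], jaw=[0,0,0,0])

```text
time_s: 13.88
ee_pos: [0.5802, -0.155, 0.1395]
orientation: [[1.0, 0.002, 0.003], [0.002, -1.0, -0.003], [0.003, 0.003, -1.0]]
ft_force: [-7.5, 1.4, 14.7]
grip_width: 0.0002
```

jog_arm(translation=[[0,0,-0.03],[-0.03,0,-0.09],[-0.08,0,-0.13],[-0.08,0,-0.13],[-0.08,0,-0.13]], rotation=[[0,0,0],[0,0,0],[0,0,0],[0,0,0],[0,0,0]], jaw=[0,0,0,0,0])

```text
time_s: 14.5
ee_pos: [0.5005, -0.155, 0.2695]
orientation: [[1.0, 0.002, 0.005], [0.002, -1.0, -0.003], [0.005, 0.003, -1.0]]
ft_force: [0.3, -0.2, -0.9]
grip_width: -0.0001
```

Run:
```python
from h import *
st()
p,d=vision.capture("side"); a=cv2.resize(p[190:350,240:420,::-1],None,fx=2.2,fy=3)
w,dw=vision.capture("wrist"); cal=vision.get_calibration("wrist"); b=cv2.resize(w[:,:,::-1],(400,300)); b=cv2.copyMakeBorder(b,0,180,0,0,0)
cv2.imwrite("pics/c6.png",np.hstack([a,b]))
P=cloud("wrist",dw,cal)
for nm,yc,R in(("mid",-.1545,.02),("nar",-.0695,.013),("wide",.0155,.026)):
    k=(np.hypot(P[...,0]-.597,P[...,1]-yc)<R)&(P[...,2]>.1)&(P[...,2]<.2)&(dw>0); q=P[k]
    if len(q)>50:
        A=np.c_[q[:,:2]-[.597,yc],np.ones(len(q))]; s=np.linalg.lstsq(A,q[:,2],rcond=None)[0]; print(nm,len(q),s.round(4),q[:,2].min(),q[:,2].max())
```

```text
t 14.5 p [ 0.5005 -0.155   0.2695] tip [ 0.5006 -0.1551  0.2475] z [ 0.005 -0.003 -1.   ] y [ 0.002 -1.     0.003] F [ 0.3 -0.2 -0.9] w -0.0001 j [-0.42  0.26 -0.04  1.26 -0.    2.72]
mid 2658 [0.0073 0.004  0.1186] 0.11594259290444009 0.12177612003266641
nar 1162 [0.0195 0.1461 0.1182] 0.10019766835459437 0.12145825243548264
wide 4758 [-0.0113  0.0879  0.1181] 0.10001175027926806 0.12135074676319596
```

View pics/c6.png

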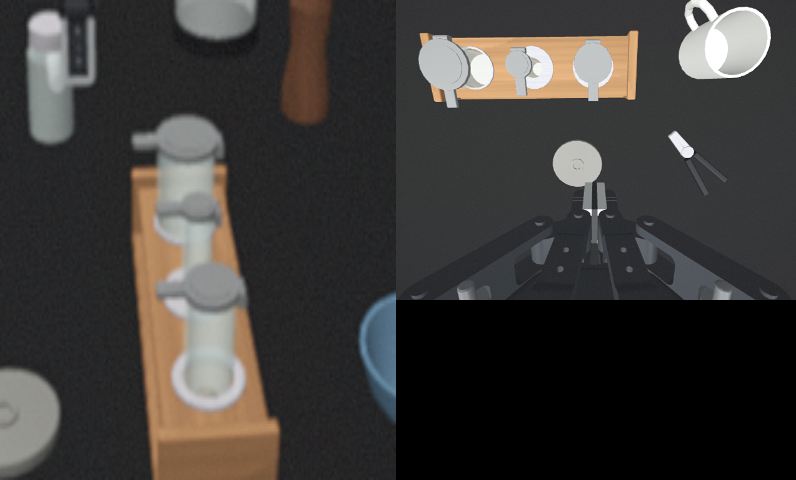

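The middle cap lies flat: slope along x about 0.007 rad, top at 0.1186 m. All three caps look shut, and the robot is clear. I'm handing in.

```bash
python3 -c "
from bench import arm
print(arm.sign_off())"
```

```text
the job is handed in; nothing more can be done
None
```

The nutmeg is in the middle-bore tube and the cap is pressed shut. I handed the job in at about 14.6 s of the 61 s allowed; it reported no verdict.

**What I did:** I lifted the cap by its thumb tab with the closed fingers and pushed it well past upright, to about 110° judged by eye. I then gripped the nutmeg off the pad and released it at the tube's mouth. Last, I pushed the cap over from behind and pressed it down with about 15 N.

**Last checks:**
- **Nutmeg:** the wrist camera showed it inside the tube before I closed the cap. I did not measure its exact resting height.
- **Middle cap:** it measured flat, with a tilt of about 0.007 rad and its top at 118.6 mm, against 118 mm expected.
- **Other two caps:** both looked shut in the last picture and measured about 118 mm high at the centre. Their fitted planes leaned sideways by 0.15 and 0.09 rad, probably because tube-wall points got into the fit. Front to back, the direction a cap opens, they leaned only 0.02 and 0.01 rad.
- **Bystanders:** I saw none move in the pictures, but I did not measure their positions.
- **Robot:** it was clear of everything when I handed in.

**What went off plan:** during the tilted approach under the tab, joint 3 reached the end of its range. The fingers ended up about 9 mm off target, and I corrected this during the lift.

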